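# Index the glazing turntable to its second hole

### The arm

A 7-joint arm with a two-finger parallel gripper is mounted at the origin on the work surface. World frame = base frame: x ahead of the robot, y to its left, z up, the work surface at z = 0. Lengths are in mm, angles in degrees, forces in N, time in s.
With the tool pointing down it reaches from about 400 to 925 mm from the base axis. Payload 4.1 kg.
Tool frame: the origin (TCP) lies on the centre line of the jaws, within the pads' length; the fingertips stand 17 mm ahead of it and the grasp point (between the pads) lies 2 mm behind it; z points along the fingers, y is the line along which they close (so a half turn about z gives the same grasp; the last joint's range is limited). The gripper opens to 85 mm and grips with 20 to 120 N. Pads are 22 mm wide; open, the fingers measure 114 mm over their backs; the gripper's body (76 mm by 85 mm) begins 54 mm behind the grasp point. The pads swing forward as they close: fully open they stand 13 mm farther back than shut.
Start: joints at [-73.281, 22.827, 2.584, 88.041, -1.071, 69.15, -2.905], TCP at [247.585, 601.035, 248.347] pointing down, gripper open.
Joint ranges: [-161.44, 161.44], [-28.35, 127.94], [-78.24, 83.42], [0, 140.83], [-78.03, 258.03], [13.02, 114.36], [-168.23, 168.23]. Speed limits (degrees/s): [147.25, 147.25, 180, 180, 180, 180, 180].

### API

Orientations are given as [roll, pitch, yaw] about the fixed x, y, z axes, in that order (R = Rz(yaw) Ry(pitch) Rx(roll)).
In Python, from rig import sensors, imaging, ctrl gives the robot as it stands.
- The arm moves only by the shell command python3 -m pendant 'ROWS'. ROWS is JSON, a list of rows, each a list of 7 numbers: the gripper's target within -1 to 1 (shut at 1, half-way at 0, fully open at -1), then the shift along the world's x, y, z normalised to -1 to 1, where 1 is 30 mm, then the turn, a rotation vector about the world's x, y, z normalised to -1 to 1, where 1 is 0.5 rad. In form: [[jaw, tx, ty, tz, ax, ay, az], ...]. A call has 1 to 8 rows; each row shifts and turns the commanded pose from where the row before left it; what a row does not reach is not made up. A row lasts 1/12 s, in which the tool goes at most 41.7 mm and 7.16 degrees, less where a joint would pass 70% of its speed; a pose out of reach is approached as far as the arm can. A call with a number of a shift or a turn outside -1 to 1 is refused whole. A call with a gripper value outside its range is refused whole. The fingers move at their own pace and stop on an object; the grip force is fixed at half the most. Time passes only in rows, so rows that do not move let the fingers close. It gives the time, the measured TCP pose, the force, the opening and the grip force at its end, in the units of the state.
- sensors.get_state(): the state, without advancing time (a new reading comes with each control period).
- imaging.grab_frame(name): name is "scene" or "top" or "wrist"; returns a dict with "frame" (480x640x3 uint8, red, green, blue), "depth" (480x640 float32, mm along the optical axis (not along the pixel's ray), 0 where there is no reading), "fx", "fy", "cx", "cy" (pixels), "rvec" (rotation vector, rad) and "tvec" (3), from world to camera coordinates, as OpenCV has them. Camera axes: x right, y down, z forward; pixel columns grow to the right and rows downward; lengths in mm; the calibration is good to about 2 mm. The wrist camera is an equidistant fisheye: a pixel r from the principal point sees the ray r / f radians off the axis. A picture is of the moment at which its call begins.
- ctrl.close_job(): hands the job in; it is judged then, once.
The state is a dict: "clock": time; "q": joint angles; "dq": joint speeds; "joint_efforts": joint torques, N m; "ee_pos": TCP position; "eef_rot": TCP orientation; "ft_force": force on the tool from outside, world axes, zero at the start; "torque": the same for the moment, N m; "opening": opening from 0.0 (shut) to 1.0 (fully open); "finger_force": force on a finger pad.
Only numpy, scipy, OpenCV 4.12 (cv2) and the standard library are available. Lean on these libraries where they do the work, as an engineer would, in place of code of your own. Each camera call takes 0.05 s, during which the arm holds its last target. There are 200 camera calls.

### The job

The rotary stand with the stained-glass roundel has to be turned to its next station: pull the sprung pin up out of its hole by the red knob, swing the turntable counter-clockwise (seen from above) to the hole in the brass arc, and let the pin spring fully home there, then let go and move clear. Where exactly the brass arc has been clamped is not measured, so feel for its hole with the pin, and be gentle: do not force the turntable against a seated pin (no more than about 40 N). Leave the tape measure, the foil roll and the bottle where they are.

Things in the scene. Friction and masses are not known exactly. Their poses are not given: they have to be found in the camera images.
- stand: Round grey base plate, 310 mm across, 10 mm thick, fixed; origin at the centre of its underside, on the turntable's upright axis; its -x axis points at the first hole. On it lies a smooth level pin track on a circle of 130 mm radius, top 22 mm above the table: aluminium at the first hole, then a brass arc. Both holes are 11 mm square, centred on that circle.
- first_hole (a point): Mouth centre of the first hole, 22 mm above the table. The second hole is in the brass arc, 38 to 58 degrees (0.66 to 1.01 rad) counter-clockwise from it seen from above; the arc is clamped differently each time but stays put during the work. There is no other hole. Cameras see it as a dark square in the brass, 31 degrees from the arc's end that is nearer the first hole.
- turntable (a joint): Turning of the turntable (wooden disc 210 mm across with a flat glass roundel, top 45 mm above the table) in rad: 0 with the pin in the first hole, growing counter-clockwise from above; end stop 1.117. Needs about 2 N at the knob, 2 N more with the pin rubbing on the track; stays where left. A dark lug, 34 mm wide, top 40 mm above the table, reaches 151 mm from the axis and carries the pin.
- pin (a joint): Lift of the index pin in m: 0 fully home in a hole, about 0.008 when its nose rides on the track, 0.020 fully pulled. 8 mm thick with a round nose, so it has about 1.5 mm of play either way in a hole. Its spring pushes down with 9 N at 0, rising to 12 N at 0.020. It falls in by itself when over a hole if the knob is free to slide down.
- knob (a point): Centre of the red knob on the pin's top: upright cylinder, 22 mm across, 24 mm high, centre 79 mm above the table with the pin home, 130 mm from the turntable axis; it goes round with the turntable and up with the pin. Below it a steel sleeve 16 mm across ends 63 mm above the table; the lug's top is 39 mm below the knob's centre. It can be gripped from above across any direction.
- tape_measure: Black and orange tape measure, 62 x 34 x 60 mm high, loose bystander; origin at the centre of its underside.
- foil_roll: Blue flat tin of copper foil, 72 mm across, 26 mm high, loose bystander; origin at the centre of its underside.
- flux: White bottle with red cap, 40 mm across, 90 mm high, loose bystander; origin at the centre of its underside.

How it is judged (in metres and radians):
On the way, in this order (a step that is already met when the one before it is completed fails the run):
1. the pin is pulled clear of the first hole while the turntable is still there (value of joint pin above 0.009 m and value of joint turntable below 0.2 rad), for 0.1 s.
2. the turntable is swung away from the first hole, pin still out (value of joint pin above 0.007 m and value of joint turntable above 0.3 rad), for 0.1 s.
At the end, for the whole second after the job is handed in: the pin is home within 2 mm in the hole of the brass arc (turntable beyond 0.6 rad, where that is the only hole), and the turntable is at rest (value of joint pin below 0.002 m and value of joint turntable above 0.6 rad and velocity of joint turntable between -0.02 and 0.02 rad/s); the robot touches nothing.
It fails at once if the pin is forced against the stand or a hole's wall with more than 40 N (contact force between pin and stand above 40 N).
It fails at once if the tape measure is moved more than 15 mm (distance of tape_measure from where it was at the start of the episode above 0.015 m).
It fails at once if the foil roll is moved more than 15 mm (distance of foil_roll from where it was at the start of the episode above 0.015 m).
It fails at once if the bottle is moved more than 15 mm (distance of flux from where it was at the start of the episode above 0.015 m).
It also fails if it takes over 45 s, if anything falls off the work surface, if the arm or the gripper's body presses on something with over 40 N, if the wrist force passes 120 N, or if a joint passes its speed limit or range.

## Working session

There is one attempt and no reset: what is moved stays moved. The work goes in short steps, Python scripts to look and compute and a shell command to move; the robot and the scene stay as the last step left them, time stands still between calls to the robot, and variables do not carry over. Pictures are saved under pics/ and viewed, at most 10 in all, crops included, and the job is handed in when it is done.

```bash
mkdir -p pics; cat > h.py <<'E'
import numpy as np, cv2
from rig import sensors, imaging, ctrl
def cloud(g):
    d=g["depth"]; v,u=np.mgrid[0:480,0:640]
    P=np.stack([(u-g["cx"])/g["fx"]*d,(v-g["cy"])/g["fy"]*d,d],-1)
    R,_=cv2.Rodrigues(np.array(g["rvec"],float)); W=(P-np.array(g["tvec"]).reshape(3))@R
    W[d<=0]=np.nan
    return W
E
python3 - <<'E'
from h import *
for n in("top","scene"):
    g=imaging.grab_frame(n); cv2.imwrite(f"pics/{n}1.png",g["frame"][...,::-1]); np.savez(f"{n}.npz",**g)
    W=cloud(g); hsv=cv2.cvtColor(g["frame"],cv2.COLOR_RGB2HSV)
    m=((hsv[...,0]<8)|(hsv[...,0]>172))&(hsv[...,1]>150)&(hsv[...,2]>80)
    k,l,s,c=cv2.connectedComponentsWithStats(m.astype(np.uint8))
    for i in range(1,k):
        if s[i,4]>25: print(n,s[i],c[i].round(),np.nanmedian(W[l==i],0).round(1),np.nanmax(W[l==i],0).round(),np.nanmin(W[l==i],0).round())
print(sensors.get_state())
E
```

```text
top [480 143  41  45 385] [505. 161.] [ 745.8 -429.6   13.4] [ 785. -371.   18.] [ 687. -457.    7.]
top [263 175  16  14 190] [271. 181.] [686.9  74.   43.6] [700.  90.  48.] [672.  59.  40.]
top [230 220  17  18 188] [238. 228.] [589.8 138.4  43.3] [607. 155.  48.] [571. 122.  39.]
top [288 224  17  17 185] [295. 231.] [584.3  23.3  43.2] [599.  38.  47.] [566.   5.  38.]
top [386 234   9   9  71] [390. 238.] [ 567.1 -161.7   89.7] [ 575. -153.   93.] [ 559. -169.   87.]
top [209 250  12  10  91] [215. 255.] [531.9 174.   90.5] [542. 185.  95.] [524. 164.  80.]
top [ 505  330  101   43 1330] [555. 351.] [ 342.2 -521.     6. ] [ 386. -412.   11.] [ 299. -626.    1.]
scene [171 112  52  16 290] [195. 119.] [ 353.4 -556.1    6.2] [ 384. -481.   11.] [ 325. -622.    1.]
scene [249 204   8   7  48] [253. 207.] [ 567.3 -159.6   89.1] [ 576. -152.   92.] [ 560. -168.   83.]
scene [ 92 211  45  26 348] [113. 227.] [ 748.  -424.5   11.8] [ 786. -368.   18.] [ 688. -455.    3.]
scene [310 261  18  14 178] [319. 267.] [582.4  24.3  43. ] [600.  41.  47.] [562.   4.  39.]
scene [396 270  11  1
[... 289 characters left out ...]
73.2795197 ,  22.86711684,   2.58103711,  88.10573772,
        -1.0711163 ,  69.15091579,  -2.90400858]), 'dq': array([ 8.93636152e-03, -1.15955216e-01, -1.99859943e-02, -1.91081142e-01,
        2.38172150e-05,  2.51628072e-03,  3.20316952e-02]), 'joint_efforts': array([ 3.31989067e-03, -4.76256967e+01,  1.37002397e+00, -2.54950011e+01,
        1.19704535e-02,  5.00310518e-03, -2.21778862e-06]), 'ee_pos': array([247.39898265, 600.50005381, 247.38338409]), 'eef_rot': array([-1.79900653e+02,  7.42424622e-03,  1.57614086e+02]), 'ft_force': array([-0.38395162,  0.05731324,  0.0913486 ]), 'torque': array([ 0.00961105, -0.05813381, -0.01780381]), 'finger_force': 0.0, 'opening': 1.0008464842605627}
```

View pics/top1.png

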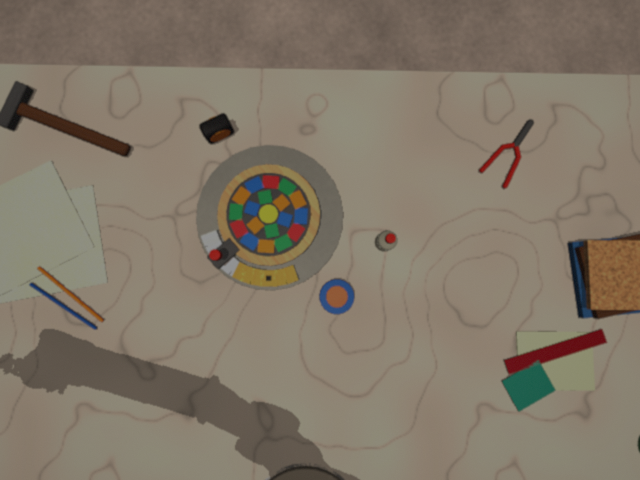

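View pics/scene1.png

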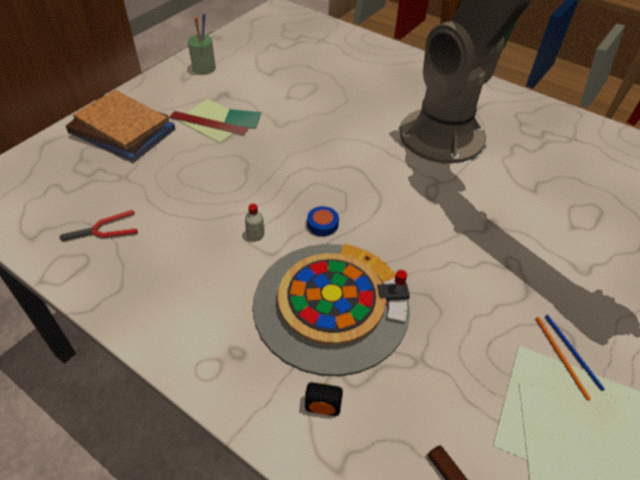

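The top view shows the knob at (215,255), the stand's axis near (269,215), and the dark hole in the brass arc at about (268,278). The foil tin is at (337,296), the bottle at (387,240) and the tape at (217,128). Next I'll measure the axis, knob and hole.

```bash
python3 - <<'E'
from h import *
from scipy.optimize import least_squares
cs=[]
for n in("top","scene"):
    g=dict(np.load(n+".npz")); W=cloud(g); hsv=cv2.cvtColor(g["frame"],cv2.COLOR_RGB2HSV)
    R,_=cv2.Rodrigues(g["rvec"]); t=g["tvec"].reshape(3); C=-R.T@t
    def onplane(u,v,z):
        r=R.T@np.array([(u-g["cx"])/g["fx"],(v-g["cy"])/g["fy"],1]); return C+r*(z-C[2])/r[2]
    # glass: saturated pixels at z~45 near (630,80)
    near=np.hypot(W[...,0]-620,W[...,1]-78)<200
    m=near&(abs(W[...,2]-44)<8)&(np.hypot(W[...,0]-620,W[...,1]-78)<115)
    c,r=cv2.minEnclosingCircle(W[m][:,:2].astype(np.float32)); print(n,"disc",c,r)
    m=near&(abs(W[...,2]-10)<5)
    c,r=cv2.minEnclosingCircle(W[m][:,:2].astype(np.float32)); print(n,"base",c,r)
    yel=near&(hsv[...,0]>18)&(hsv[...,0]<30)&(hsv[...,1]>150)&(W[...,2]<32)
    k,l,s,cc=cv2.connectedComponentsWithStats(yel.astype(np.uint8)); i=1+np.argmax(s[1:,4]); print("brass",s[i],np.nanmedian(W[l==i],0))
    x,y,w,h=s[i,:4]; gr=g["frame"][y:y+h,x:x+w].max(2)
    P=np.float32([onplane(u,v,22)[:2] for v,u in zip(*np.where(l==i))]);np.save(n+"_b.npy",P)
    er=cv2.morphologyEx((l==i).astype(np.uint8),cv2.MORPH_CLOSE,np.ones((7,7)))
    hole=(er>0)&(l!=i)&(g["frame"].max(2)<110)
    vs,us=np.where(hole); print("hole px",us.mean(),vs.mean(),len(us),onplane(us.mean(),vs.mean(),22))
    red=((hsv[...,0]<8)|(hsv[...,0]>172))&(hsv[...,1]>150)&(hsv[...,2]>80)&(np.hypot(W[...,0]-533,W[...,1]-175)<25)
    vs,us=np.where(red); print("knob",onplane(us.mean(),vs.mean(),89),W[red].max(0),W[red].min(0))
    for nm,(a,b) in {"tape":(217,128),"foil":(337,296),"flux":(387,240)}.items():
        if n=="top": print(nm,W[b,a])
    cv2.imwrite(f"pics/{n}_z.png",cv2.resize(g["frame"][200:300,180:340] if n=="top" else g["frame"][230:330,310:470],None,fx=5,fy=5,interpolation=2)[...,::-1])
E
```

```text
top disc (616.3138427734375, 82.1568603515625) 109.26321411132812
top base (617.666748046875, 81.27941131591797) 198.3512420654297
brass [234 263  64  23 846] [495.48417047  85.54835178  22.17631738]
hole px 268.32142857142856 278.0 28 [489.68716028  77.71111038  22.        ]
knob [532.68958565 174.79811236  89.        ] [542.11300533 185.00501736  94.78273008] [523.89345448 163.81458327  79.88644439]
tape [792.16234581 183.58267891  58.17275722]
foil [453.88366227 -62.95034401  27.20357151]
flux [ 563.07944035 -155.54283421   89.8863216 ]
scene disc (615.7720947265625, 82.57025909423828) 108.73872375488281
scene base (605.1748657226562, 84.75515747070312) 195.30368041992188
brass [367 257  10  11  52] [492.00680115  92.42857312  21.72447464]
hole px nan nan 0 [nan nan nan]
knob [532.69955748 176.4578062   89.        ] [542.05782852 186.31828619  93.20521023] [522.33875214 167.21200719  84.20002172]<stdin>:21: RuntimeWarning: Mean of empty slice.
  ret = ret.dtype.type(ret / rcount)
```

View pics/top_z.png

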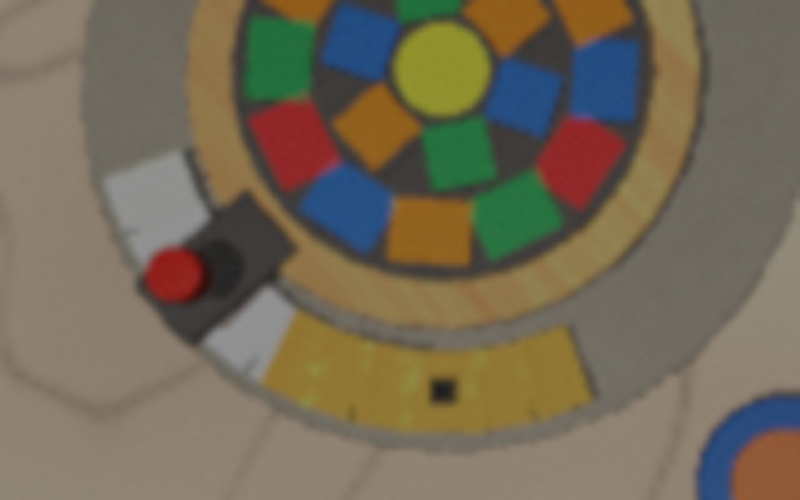

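```bash
R='[-1,0.594,-0.885,0,0,0,-0.056]'
python3 -m pendant '[[-1,0.594,-0.885,0,0,0,-0.056],[-1,0.594,-0.885,0,0,0,-0.056],[-1,0.594,-0.885,0,0,0,-0.056],[-1,0.594,-0.885,0,0,0,-0.056],[-1,0.594,-0.885,0,0,0,-0.056],[-1,0.594,-0.885,0,0,0,-0.056],[-1,0.594,-0.885,0,0,0,-0.056],[-1,0.594,-0.885,0,0,0,-0.056]]'
python3 -m pendant '[[-1,0.594,-0.885,0,0,0,-0.056],[-1,0.594,-0.885,0,0,0,-0.056],[-1,0.594,-0.885,0,0,0,-0.056],[-1,0.594,-0.885,0,0,0,-0.056],[-1,0.594,-0.885,0,0,0,-0.056],[-1,0.594,-0.885,0,0,0,-0.056],[-1,0.594,-0.885,0,0,0,-0.056],[-1,0.594,-0.885,0,0,0,-0.056]]'
python3 -m pendant '[[-1,0,0,-0.8,0,0,0],[-1,0,0,-0.8,0,0,0],[-1,0,0,-0.8,0,0,0],[-1,0,0,0,0,0,0],[-1,0,0,0,0,0,0]]'
```

```text
clock: 0.77
ee_pos: [390.6, 386.9, 248.0]
eef_rot: [-180.0, -0.0, 144.7]
ft_force: [0.4, 0.5, -0.9]
opening: 0.998
finger_force: 0.0
clock: 1.43
ee_pos: [533.0, 174.7, 248.0]
eef_rot: [-180.0, -0.0, 131.9]
ft_force: [0.2, 0.0, 0.2]
opening: 1.002
finger_force: 0.0
clock: 1.85
ee_pos: [531.7, 175.9, 175.3]
eef_rot: [-179.8, -0.1, 131.9]
ft_force: [0.1, 0.0, -0.1]
opening: 0.998
finger_force: 0.0
```

```bash
cat >> h.py <<'E'
def wrays(g,us,vs):
    x=(us-g["cx"])/g["fx"]; y=(vs-g["cy"])/g["fy"]; th=np.hypot(x,y); s=np.sinc(th/np.pi)
    R,_=cv2.Rodrigues(np.array(g["rvec"],float)); C=-R.T@np.array(g["tvec"]).reshape(3)
    return C, np.stack([x*s,y*s,np.cos(th)],-1)@R
def wplane(g,us,vs,z):
    C,r=wrays(g,np.asarray(us,float),np.asarray(vs,float)); return C+r*((z-C[2])/r[...,2])[...,None]
def redknob(g,ztop):
    hsv=cv2.cvtColor(g["frame"],cv2.COLOR_RGB2HSV); v,u=np.mgrid[0:480,0:640]
    C,r=wrays(g,u.astype(float),v.astype(float)); W=C+r*(g["depth"]/ (r@ (cv2.Rodrigues(np.array(g["rvec"],float))[0][2])))[...,None]
    m=((hsv[...,0]<8)|(hsv[...,0]>172))&(hsv[...,1]>130)&(hsv[...,2]>50)&(g["depth"]>0)&(W[...,2]>60)
    return m,W
E
python3 - <<'E'
from h import *
g=imaging.grab_frame("wrist"); cv2.imwrite("pics/w1.png",g["frame"][...,::-1])
m,W=redknob(g,91); P=W[m]; print(len(P),P.min(0),P.max(0))
T=P[P[:,2]>88]; print("top",len(T),T.mean(0),cv2.minEnclosingCircle(T[:,:2].astype(np.float32)))
hsv=cv2.cvtColor(g["frame"],cv2.COLOR_RGB2HSV)
bw=(hsv[...,0]>18)&(hsv[...,0]<30)&(hsv[...,1]>130)&(abs(W[...,2]-22)<5); print(bw.sum(), np.argwhere(bw).mean(0) if bw.any() else None)
c=np.array([619.5,78.5]); Q=W[bw][:,:2]-c; rr=np.hypot(*Q.T); a=np.degrees(np.arctan2(Q[:,1],Q[:,0]))%360
s=(rr>112)&(rr<148);print(np.percentile(a[s],[0.5,99.5]))
E
```

```text
1260 [ 520.14665001 -163.11749212   70.20509136] [570.03370455 193.19882367 233.06215503]
top 938 [530.57204019 175.67831019  93.11786591] ((532.1317138671875, 179.0097198486328), 14.69674015045166)
3726 [263.27697262 225.29361245]
[149.6633632  203.91171288]
```

View pics/w1.png

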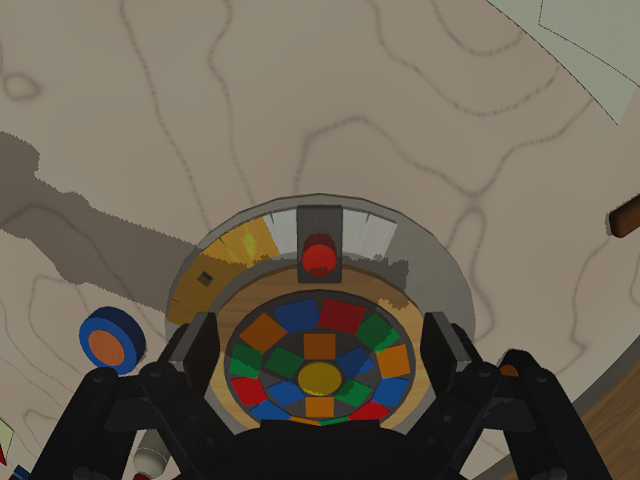

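The wrist view shows the knob at (320,255), on the gripper's centre line. The hole is at (205,279) and the yellow glass centre at (320,378).

```bash
python3 - <<'E'
from h import *
g=imaging.grab_frame("wrist"); hsv=cv2.cvtColor(g["frame"],cv2.COLOR_RGB2HSV)
m=((hsv[...,0]<8)|(hsv[...,0]>172))&(hsv[...,1]>130)&(hsv[...,2]>50); m[:225]=0;m[290:]=0;m[:,:295]=0;m[:,345:]=0
k,l,s,c=cv2.connectedComponentsWithStats(m.astype(np.uint8)); i=1+np.argmax(s[1:,4]); print(s[i],c[i],g["cx"])
y=(hsv[...,0]>22)&(hsv[...,0]<35)&(hsv[...,1]>150); y[:355]=0;y[402:]=0;y[:,:290]=0;y[:,350:]=0
vs,us=np.where(y); P=wplane(g,us,vs,45); print("axis",P.mean(0),len(P),cv2.minEnclosingCircle(P[:,:2].astype(np.float32)))
d=g["frame"].max(2)<70; d[:265]=0;d[292:]=0;d[:,:193]=0;d[:,218:]=0
vs,us=np.where(d); H=wplane(g,us,vs,22); H=H.mean(0); print("hole",len(us),us.mean(),vs.mean(),H)
print("knob",wplane(g,s[i,0]+s[i,2]/2-.5,c[i][1],82.))
st=sensors.get_state(); print(st["ee_pos"],st["eef_rot"])
E
```

```text
[ 299  232   36   43 1184] [316.53293919 253.41638514] 319.5939840299571
axis [617.49326046  78.52732848  45.        ] 1145 ((618.214111328125, 78.05719757080078), 19.914836883544922)
hole 129 203.30232558139534 277.04651162790697 [487.95115614  76.88824892  22.        ]
knob [531.22382833 174.71166958  82.        ]
[533.51039649 176.60798178 177.61179203] [1.79888359e+02 4.01902648e-02 1.31958967e+02]
```

```bash
python3 -m pendant '[[-1,0,0,-0.8,0,0,0],[-1,0,0,-0.8,0,0,0],[-1,0,0,-0.8,0,0,0],[-1,0,0,-0.4,0,0,0],[-1,0,0,-0.4,0,0,0],[-1,0,0,0,0,0,0],[-1,0,0,0,0,0,0]]'
python3 -m pendant '[[0.36,0,0,0,0,0,0],[0.36,0,0,0,0,0,0],[0.36,0,0,0,0,0,0],[0.36,0,0,0,0,0,0],[0.36,0,0,0,0,0,0],[0.36,0,0,0,0,0,0]]'
python3 -m pendant '[[0.42,0,0,0,0,0,0],[0.42,0,0,0,0,0,0],[0.42,0,0,0,0,0,0]]'
```

```text
clock: 2.53
ee_pos: [533.3, 176.4, 81.0]
eef_rot: [179.9, 0.0, 131.9]
ft_force: [1.0, -0.9, 0.6]
opening: 0.999
finger_force: 0.0
clock: 3.03
ee_pos: [532.8, 176.3, 80.6]
eef_rot: [180.0, 0.0, 131.9]
ft_force: [-0.3, -0.7, 0.1]
opening: 0.325
finger_force: 0.0
clock: 3.28
ee_pos: [532.6, 176.1, 80.3]
eef_rot: [-180.0, -0.0, 131.9]
ft_force: [0.5, -0.4, -0.1]
opening: 0.294
finger_force: 0.3
```

```bash
python3 -m pendant '[[0.42,0,0,-0.1,0,0,0],[0.46,0,0,0,0,0,0],[0.46,0,0,0,0,0,0]]'
python3 -m pendant '[[0.5,0,0,0,0,0,0],[0.5,0,0,0,0,0,0],[0.5,0,0,0,0,0,0]]'
```

```text
clock: 3.53
ee_pos: [532.3, 175.9, 76.8]
eef_rot: [-179.9, -0.0, 131.9]
ft_force: [-0.8, -0.7, -1.0]
opening: 0.27
finger_force: 0.6
clock: 3.78
ee_pos: [532.2, 175.9, 76.9]
eef_rot: [-179.9, -0.0, 131.9]
ft_force: [-1.3, -1.5, -1.4]
opening: 0.252
finger_force: 10.7
```

```bash
python3 -m pendant '[[0.8,0,0,0,0,0,0],[0.8,0,0,0,0,0,0],[0.8,0,0,0,0,0,0]]'
python3 -m pendant '[[0.8,0,0,0.12,0,0,0],[0.8,0,0,0.12,0,0,0],[0.8,0,0,0.12,0,0,0],[0.8,0,0,0.12,0,0,0],[0.8,0,0,0,0,0,0],[0.8,0,0,0,0,0,0],[0.8,0,0,0,0,0,0]]'
python3 - <<'E'
import numpy as np
c=np.array([618.7,78.4]); p=np.array([532.5,175.7]); d=p-c; print(np.hypot(*d),np.degrees(np.arctan2(d[1],d[0])))
a=np.radians(131.5); old=c+130*np.array([np.cos(a),np.sin(a)])
for k in range(1,17):
    b=a+np.radians(3*k); q=c+130*np.array([np.cos(b),np.sin(b)]); print(k*3,((q-old)/30).round(3),q.round(1)); old=q
E
```

```text
clock: 4.03
ee_pos: [532.3, 176.0, 77.1]
eef_rot: [-179.9, -0.0, 131.9]
ft_force: [-1.4, -2.6, -1.9]
opening: 0.237
finger_force: 58.6
clock: 4.62
ee_pos: [532.3, 176.0, 91.5]
eef_rot: [-180.0, -0.0, 131.9]
ft_force: [-0.3, -0.6, -10.9]
opening: 0.235
finger_force: 59.0
129.99126893757136 131.53836979096718
3 [-0.166 -0.155] [527.6 171.1]
6 [-0.158 -0.163] [522.9 166.2]
9 [-0.149 -0.171] [518.4 161.1]
12 [-0.14  -0.179] [514.2 155.7]
15 [-0.13  -0.186] [510.3 150.2]
18 [-0.12  -0.192] [506.7 144.4]
21 [-0.11  -0.198] [503.4 138.4]
24 [-0.099 -0.204] [500.4 132.3]
27 [-0.089 -0.209] [497.7 126. ]
30 [-0.078 -0.213] [495.4 119.6]
33 [-0.066 -0.217] [493.4 113.1]
36 [-0.055 -0.22 ] [491.8 106.5]
39 [-0.043 -0.223] [490.5  99.9]
42 [-0.032 -0.225] [489.5  93.1]
45 [-0.02  -0.226] [488.9  86.3]
48 [-0.008 -0.227] [488.7  79.5]
```

```bash
python3 -m pendant '[[0.8,-0.166,-0.155,0,0,0,0.105],[0.8,-0.158,-0.163,0,0,0,0.105],[0.8,-0.149,-0.171,0,0,0,0.105],[0.8,-0.140,-0.179,0,0,0,0.105],[0.8,0,0,0,0,0,0]]'
python3 -m pendant '[[0.8,-0.130,-0.186,0,0,0,0.105],[0.8,-0.120,-0.192,0,0,0,0.105],[0.8,-0.110,-0.198,0,0,0,0.105],[0.8,-0.099,-0.204,0,0,0,0.105],[0.8,0,0,0,0,0,0]]'
python3 -m pendant '[[0.8,-0.089,-0.209,0,0,0,0.105],[0.8,-0.078,-0.213,0,0,0,0.105],[0.8,-0.066,-0.217,0,0,0,0.105],[0.8,-0.055,-0.220,0,0,0,0.105],[0.8,0,0,0,0,0,0],[0.8,0,0,0,0,0,0]]'
```

```text
clock: 5.03
ee_pos: [513.5, 155.3, 91.6]
eef_rot: [-180.0, -0.0, 144.0]
ft_force: [0.7, -0.7, -10.5]
opening: 0.234
finger_force: 59.2
clock: 5.45
ee_pos: [500.0, 132.2, 91.7]
eef_rot: [-180.0, -0.1, 155.9]
ft_force: [-1.1, -1.4, -10.9]
opening: 0.237
finger_force: 59.3
clock: 5.95
ee_pos: [491.6, 106.9, 91.6]
eef_rot: [-180.0, -0.1, 167.9]
ft_force: [-1.0, -2.0, -12.0]
opening: 0.237
finger_force: 59.4
```

```bash
python3 -m pendant '[[0.8,0,0,-0.1,0,0,0],[0.8,0,0,-0.1,0,0,0],[0.8,0,0,0,0,0,0],[0.8,0,0,0,0,0,0]]'
python3 -m pendant '[[0.42,0,0,0,0,0,0],[0.42,0,0,0,0,0,0],[0.42,0,0,0,0,0,0],[0.42,0,0,0,0,0,0]]'
python3 -m pendant '[[0.42,-0.043,-0.223,0,0,0,0.105],[0.42,-0.032,-0.225,0,0,0,0.105],[0.42,0,0,0,0,0,0],[0.42,0,0,0,0,0,0]]'
```

```text
clock: 6.28
ee_pos: [491.7, 107.1, 85.7]
eef_rot: [-180.0, -0.0, 168.0]
ft_force: [-2.6, -1.9, -7.7]
opening: 0.239
finger_force: 60.1
clock: 6.62
ee_pos: [493.8, 107.9, 87.1]
eef_rot: [179.9, 0.2, 168.1]
ft_force: [0.0, 0.3, 0.1]
opening: 0.289
finger_force: 0.0
clock: 6.95
ee_pos: [491.1, 94.8, 86.8]
eef_rot: [179.9, 0.2, 174.1]
ft_force: [0.8, 1.9, 1.2]
opening: 0.291
finger_force: 0.9
```

```bash
python3 -m pendant '[[0.42,-0.006,-0.06,0,0,0,0.028],[0.42,-0.006,-0.06,0,0,0,0.028],[0.42,-0.005,-0.06,0,0,0,0.028],[0.42,-0.005,-0.06,0,0,0,0.028],[0.42,0,0,0,0,0,0]]'
python3 -m pendant '[[0.42,-0.003,-0.04,0,0,0,0.02],[0.42,-0.003,-0.04,0,0,0,0.02],[0.42,-0.003,-0.04,0,0,0,0.02],[0.42,0,0,0,0,0,0]]'
python3 -m pendant '[[0.42,-0.002,-0.04,0,0,0,0.02],[0.42,-0.002,-0.04,0,0,0,0.02],[0.42,0,0,0,0,0,0]]'
```

```text
clock: 7.37
ee_pos: [490.8, 89.6, 86.8]
eef_rot: [179.7, 0.2, 177.4]
ft_force: [1.2, 8.0, 2.0]
opening: 0.295
finger_force: 3.3
clock: 7.7
ee_pos: [489.0, 82.3, 85.9]
eef_rot: [-180.0, 0.0, 179.0]
ft_force: [0.8, 0.0, 0.5]
opening: 0.291
finger_force: 0.4
clock: 7.95
ee_pos: [488.5, 79.8, 85.6]
eef_rot: [-180.0, -0.0, -179.9]
ft_force: [1.1, -0.2, -0.6]
opening: 0.29
finger_force: 0.2
```

```bash
python3 -m pendant '[[0.42,0,-0.035,0,0,0,0.016],[0.42,0,0,0,0,0,0]]'
python3 -m pendant '[[0.42,0,-0.035,0,0,0,0.016],[0.42,0,0,0,0,0,0]]'
python3 - <<'E'
from h import *
g=imaging.grab_frame("wrist"); cv2.imwrite("pics/w2.png",g["frame"][...,::-1])
for n in ("scene","top"):
    g=imaging.grab_frame(n); W=cloud(g); hsv=cv2.cvtColor(g["frame"],cv2.COLOR_RGB2HSV)
    m=((hsv[...,0]<8)|(hsv[...,0]>172))&(hsv[...,1]>140)&(hsv[...,2]>60)&(np.hypot(W[...,0]-488,W[...,1]-80)<30)&(W[...,2]>55)
    P=W[m]; print(n,len(P),P.mean(0) if len(P) else 0,P.max(0) if len(P) else 0)
E
```

```text
clock: 8.12
ee_pos: [488.1, 78.6, 85.6]
eef_rot: [-180.0, -0.1, -179.4]
ft_force: [0.5, 1.2, 0.6]
opening: 0.286
finger_force: 0.4
clock: 8.28
ee_pos: [488.2, 78.0, 85.6]
eef_rot: [-180.0, -0.1, -178.9]
ft_force: [0.7, 1.0, -1.0]
opening: 0.287
finger_force: 0.5
scene 87 [493.6925313   80.452322    85.44340151] [499.6391271   91.09889836 106.14442775]
top 0 0 0
```

View pics/w2.png

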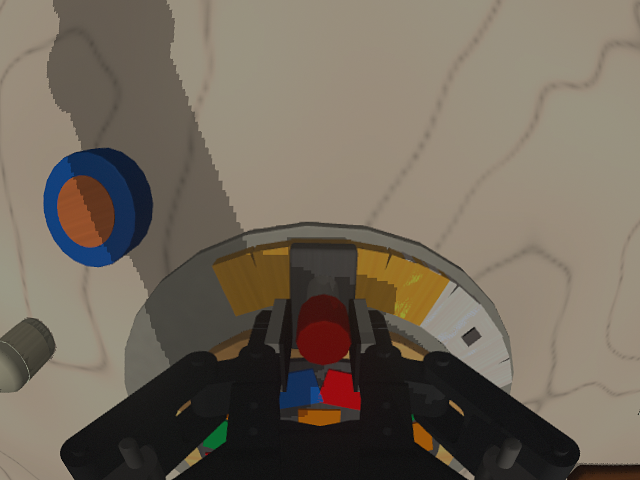

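The wrist view shows the knob at (323,330) between the loose fingers, with the lug centred over the brass arc. I'll get the knob's height from depth.

```bash
cat > kz.py <<'E'
from h import *
g=imaging.grab_frame("wrist"); v,u=np.mgrid[0:480,0:640]; C,r=wrays(g,u.astype(float),v.astype(float))
Rz=cv2.Rodrigues(np.array(g["rvec"],float))[0][2]; W=C+r*(g["depth"]/(r@Rz))[...,None]
hsv=cv2.cvtColor(g["frame"],cv2.COLOR_RGB2HSV); m=((hsv[...,0]<8)|(hsv[...,0]>172))&(hsv[...,1]>130)&(v>290)&(v<365)&(u>295)&(u<352)&(W[...,2]>60)
P=W[m]; z=P[:,2]; zt=np.percentile(z,97); T=P[z>zt-4]; print("knob top",zt,np.median(T[:,2]),"x",(T[:,0].min()+T[:,0].max())/2,"y",(np.percentile(P[:,1],[1,99])).mean(),"expect 91 home/99 riding")
E
python3 kz.py
```

```text
knob top 92.64055517818188 91.6275860116993 x 452.92833775267957 y 78.62551519159393 expect 91 home/99 riding
```

```bash
python3 -m pendant '[[0.42,0,-0.035,0,0,0,0],[0.42,0,0,0,0,0,0]]'
python3 -m pendant '[[0.42,0,-0.035,0,0,0,0],[0.42,0,0,0,0,0,0]]'
python3 kz.py
```

```text
clock: 8.65
ee_pos: [488.2, 77.3, 85.6]
eef_rot: [180.0, -0.1, -178.9]
ft_force: [-0.6, 2.2, -1.5]
opening: 0.292
finger_force: 0.7
clock: 8.82
ee_pos: [488.1, 76.2, 85.6]
eef_rot: [180.0, -0.1, -178.9]
ft_force: [-1.2, 2.6, -1.1]
opening: 0.293
finger_force: 1.0
knob top 92.63566402750861 91.61134581816081 x 452.7624108831376 y 76.873742308824 expect 91 home/99 riding
```

```bash
cat >> kz.py <<'E'
print(np.percentile(P,[2,10,25,50,75,90,98],axis=0).round(1).tolist(), len(P))
g=imaging.grab_frame("scene"); W=cloud(g); hsv=cv2.cvtColor(g["frame"],cv2.COLOR_RGB2HSV)
m=((hsv[...,0]<8)|(hsv[...,0]>172))&(hsv[...,1]>130)&(hsv[...,2]>45)&(np.hypot(W[...,0]-488,W[...,1]-78)<22)&(W[...,2]>55)
P=W[m]; print("scene",len(P),np.percentile(P,[10,50,90],axis=0).round(1).tolist())
cv2.imwrite("pics/s2.png",cv2.resize(g["frame"][200:300,310:430],None,fx=6,fy=6,interpolation=2)[...,::-1])
E
python3 kz.py
```

```text
knob top 92.66098218265185 91.6223749155581 x 452.5206657234088 y 76.85883487958812 expect 91 home/99 riding
[[477.2, 66.9, 71.0], [477.9, 68.9, 76.1], [478.9, 72.0, 84.2], [482.7, 76.5, 91.1], [488.5, 81.1, 91.8], [493.1, 84.2, 92.3], [496.4, 86.6, 92.8]] 3155
scene 109 [[485.2, 70.4, 73.5], [495.9, 79.1, 88.6], [499.2, 85.3, 92.8]]
```

View pics/s2.png

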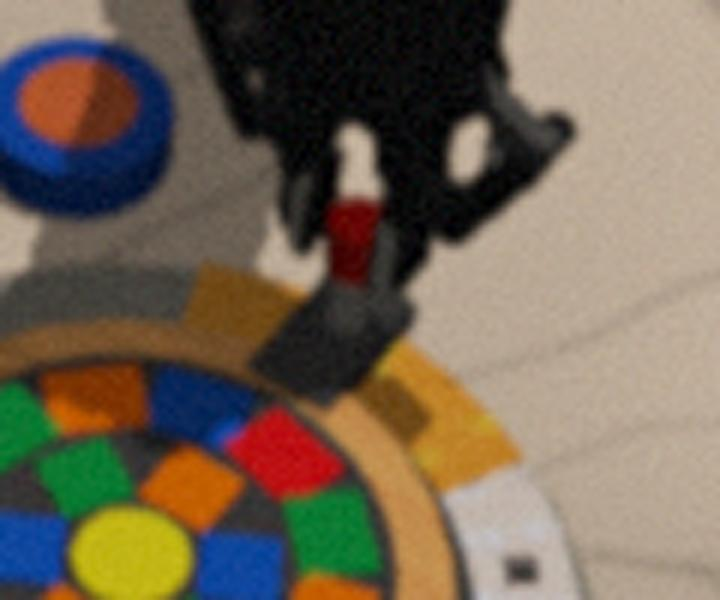

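The scene crop shows the knob low over its sleeve at about (355,240), with the brass free of any visible hole. Depth puts the knob's top at 91–92 mm, so it looks home. A light nudge each way will confirm it.

```bash
python3 -m pendant '[[0.42,0,-0.035,0,0,0,0],[0.42,0,0,0,0,0,0]]'
python3 -m pendant '[[0.42,0,-0.035,0,0,0,0],[0.42,0,0,0,0,0,0]]'
python3 kz.py
```

```text
clock: 9.13
ee_pos: [488.3, 75.2, 85.7]
eef_rot: [180.0, -0.0, -179.0]
ft_force: [-0.6, 2.9, -0.1]
opening: 0.293
finger_force: 1.0
clock: 9.3
ee_pos: [488.3, 74.8, 85.7]
eef_rot: [179.9, -0.0, -178.9]
ft_force: [-1.7, 4.1, -0.3]
opening: 0.293
finger_force: 2.1
knob top 92.6537438186103 91.66082041154681 x 452.958382142767 y 75.57393277015302 expect 91 home/99 riding
[[477.2, 65.7, 70.8], [477.9, 67.8, 76.1], [478.9, 70.9, 84.0], [482.7, 75.3, 91.2], [488.4, 79.8, 91.8], [493.1, 83.0, 92.3], [496.5, 85.3, 92.8]] 3152
scene 105 [[485.3, 70.3, 73.4], [495.4, 77.6, 88.5], [498.9, 83.2, 91.7]]
```

```bash
python3 -m pendant '[[0.3,0,0.06,0,0,0,0],[0,0,0,0,0,0,0],[-0.5,0,0,0,0,0,0],[-1,0,0,0,0,0,0],[-1,0,0,0,0,0,0],[-1,0,0,0,0,0,0]]'
python3 -m pendant '[[-1,0,0,0.5,0,0,0],[-1,0,0,0.8,0,0,0],[-1,0,0,0.8,0,0,0],[-1,0,0,0.8,0,0,0],[-1,0,0,0.8,0,0,0],[-1,0,0,0,0,0,0]]'
python3 -m pendant '[[-1,-0.5,0,0.3,0,0,0],[-1,-0.5,0,0.3,0,0,0],[-1,0,0,0,0,0,0],[-1,0,0,0,0,0,0]]'
sed -i 's/(v>290)&(v<365)&(u>295)&(u<352)/(np.hypot(W[...,0]-488,W[...,1]-78)<25)/' kz.py; python3 kz.py
```

```text
clock: 9.9
ee_pos: [488.8, 75.5, 85.8]
eef_rot: [-180.0, 0.0, -179.0]
ft_force: [0.7, 0.0, 1.0]
opening: 0.995
finger_force: 0.0
clock: 10.4
ee_pos: [491.8, 76.3, 201.5]
eef_rot: [179.9, 0.5, -179.0]
ft_force: [0.7, -0.6, 0.6]
opening: 1.003
finger_force: 0.0
clock: 10.73
ee_pos: [458.6, 75.9, 214.8]
eef_rot: [180.0, 0.1, -178.9]
ft_force: [0.3, -1.2, 0.4]
opening: 0.998
finger_force: 0.0
knob top 92.67992412759844 91.57718770960781 x 487.8389579903878 y 75.4078541666251 expect 91 home/99 riding
[[477.1, 66.1, 71.8], [477.9, 68.1, 77.6], [479.6, 71.1, 87.0], [483.9, 75.6, 91.2], [489.7, 80.0, 91.9], [493.8, 83.0, 92.4], [496.6, 85.2, 92.9]] 842
scene 115 [[484.3, 72.6, 72.8], [494.6, 79.3, 87.0], [498.4, 85.8, 91.8]]
```

```bash
python3 -c "
from rig import ctrl; print(ctrl.close_job())"
```

```text
the job is handed in; nothing more can be done
None
```

I turned the stand to the brass arc, about 49° from the first hole, and handed the job in with the gripper open and clear; no verdict came back. The knob's top measures about 92 mm, against 91 mm with the pin home and 99 mm riding, and the reported wrist forces stayed under about 13 N.

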